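Set the feed dial of a bench parts feeder

ROBOT

A 6-joint arm with a two-finger parallel gripper is mounted at the origin on the work surface. World frame = base frame: x ahead of the robot, y to its left, z up, the work surface at z = 0. Lengths are in m, angles in degrees, forces in N, time in s.
With the tool pointing down it reaches from about 0.325 to 0.925 m from the base axis. Payload 3.1 kg.
Tool frame: the origin (TCP) lies at the very end of the fingers, on their centre line; the grasp point (between the pads) lies 19 mm behind it; z points along the fingers, x is the direction in which the jaws open and shut, and the axes are right-handed (so a half turn about z gives the same grasp; the last joint's range is limited). The gripper opens to 85 mm and grips with 20 to 120 N. Pads are 22 mm wide; open, the fingers measure 114 mm over their backs; the gripper's body (76 mm by 85 mm) begins 54 mm behind the grasp point. The pads swing forward as they close: fully open they stand 13 mm farther back than shut.
Start: joints at [-83.663, 12.427, 92.441, -0, 75.132, -6.429], TCP at [0.138, -0.61, 0.231] pointing down, gripper open.
Joint ranges: [-157.48, 157.48], [-44.54, 120.13], [17.64, 146.25], [-64.5, 244.5], [7.68, 150.69], [-147.95, 147.95]. Speed limits (degrees/s): [159.86, 159.86, 180, 180, 180, 180].

INTERFACE

Orientations are given as [roll, pitch, yaw] about the fixed x, y, z axes, in that order (R = Rz(yaw) Ry(pitch) Rx(roll)).
In Python, from bench import status, eyes, ticket gives the robot as it stands. The module is installed in compiled form; this text tells all that it offers.
- The arm moves only by the tool send_rows, never from a script. Its argument "series" is a list of rows, each an object with "slide": the shift along the world's x, y, z in cm, a list of three; "rotation": the turn, a rotation vector about the world's x, y, z in rad, a list of three; "gripper": the gripper command: -1 is shut, 1 is fully open, values between are in proportion. In form: [{"slide": [x, y, z], "rotation": [wx, wy, wz], "gripper": gripper}, ...]. A call has 1 to 20 rows; each row is the pose to reach, as a shift and turn from the pose commanded when the call began; what a row does not reach only later rows make up. A row lasts 1/10 s, in which the tool goes at most 50 mm and 8.59 degrees, less where a joint would pass 70% of its speed; a pose out of reach is approached as far as the arm can. A call with a gripper value outside its range is refused whole. The fingers move at their own pace and stop on an object; the grip force is fixed at half the most. Time passes only in rows, so rows that repeat a pose let the fingers close. It gives the time, the measured TCP pose, the force and the opening at its end, in the units of the state.
- status.get_state(): the state, without advancing time (a new reading comes with each control period).
- eyes.camera(name): name is "scene" or "top" or "wrist"; returns the picture (420x560x3 uint8, blue, green, red); there is no depth.
- eyes.camera_info(name): a dict with "fx", "fy", "cx", "cy" (pixels), "R" (3x3) and "t" (3): a world point X has camera coordinates R X + t. Camera axes: x right, y down, z forward; pixel columns grow to the right and rows downward; lengths in m; the calibration is good to about 2 mm. A picture is of the moment at which its call begins: read the wrist's pose just before it. camera_info takes no time and is no camera call; for the wrist camera it gives the pose at the moment of the call.
- ticket.sign_off(): hands the job in, once; it reports no verdict.
The state is a dict: "clock": time; "q": joint angles; "qd": joint speeds; "effort": joint torques, N m; "tool_pos": TCP position; "tcp_rot": TCP orientation; "wrist_force": force on the tool from outside, world axes, zero at the start; "ft_torque": the same for the moment, N m; "grip_width": opening from 0.0 (shut) to 1.0 (fully open).
Only numpy, scipy, OpenCV 4.12 (cv2) and the standard library are available. Lean on these libraries where they do the work, as an engineer would, in place of code of your own. Each camera call takes 0.05 s, during which the arm holds its last target.

TASK

On the grey setting box, push the grip bar of the big dial round with your fingertips, without pinching it, until the dial's white index line lines up with the one long line on the scale ring around it. Then, without disturbing that setting, press the larger of the two round buttons fully down and let it come up again. Do not turn the scale ring or press the small button, leave all the loose things standing where they are, and finish clear of everything.

Things in the scene. Friction and masses are not known exactly. Their poses are not given: they have to be found in the camera images.
- box: Grey painted setting box fixed to the bench, 260 mm (its x) by 380 mm (its y), flat top 70 mm above the table. Origin: centre of its underside; z up. The dial's axis stands at x 0, y +70 mm in its frame, the larger button at x +20, y -115 mm, the small button at x -60, y -115 mm. Three small loose parts stand on its top.
- dial_centre (a point): Point on the dial's vertical axis, on its flat top face, 82 mm above the table. The dial is a flat black disc of radius 65 mm. It turns both ways without stops, takes about 0.15 N m (4 to 5 N pushed at 35 mm from the axis) and stays where it is left.
- bar_top (a point): Middle of the top of the grip bar, on the dial's axis, 104 mm above the table; x towards the index line. The grey metal bar stands upright on the dial: 76 mm long (38 mm to either side of the axis), 14 mm thick, 22 mm high. Pushing one of its sides near an end turns the dial; squeezing both long sides at once counts as pinching it.
- index (a point): Outer end of the dial's index line, 66 mm from the axis, at the height of the dial's top. The line is white, 4 mm wide, 25 mm long, radial, between the dial's rim and one end of the grip bar: the bar lies along the line from the axis to this point. The bar's other end has no such line.
- long_line (a point): Inner end of the long scale line, 66 mm from the axis; coincides with index when lined up. The dark steel scale ring goes out to 92 mm from the axis, its top 80 mm above the table. It has 17 short white lines (8 by 2 mm) along its outer edge and one long white line (22 by 4 mm) across its whole width: the target. The ring is clamped (slips only at 2 N m).
- dial (a joint): Angle of the dial in the box's frame, rad, growing anticlockwise seen from above; at 0 the index line points along the box's +x. May be beyond pi: compare modulo 2 pi.
- scale (a joint): Angle of the scale ring in the box's frame, rad, same sense and zero as the dial's: lines are lined up when the two angles agree modulo 2 pi.
- set_button_top (a point): Centre of the top of the larger round button, grey, 32 mm in diameter, in a black housing on the box. Goes straight down 6 mm against a spring, 4.5 N when fully down, and comes up by itself.
- set_button (a joint): How far the larger button is pressed, m: 0 up, 0.006 fully down.
- small_button (a joint): How far the small round button (16 mm in diameter) is pressed, m: 0 up, 0.005 fully down. Not to be pressed.
- bushing: Loose steel ring, 30 mm in diameter, 28 mm high, on the box. A bystander; leave it where it is. Origin: centre of its underside.
- pin: Loose upright steel pin, 18 mm in diameter, 38 mm high, on the box. A bystander; leave it where it is. Origin: centre of its underside.
- cap: Loose stepped brass plug, 28 mm in diameter, 26 mm high, on the box. A bystander; leave it where it is. Origin: centre of its underside.
- cup: White mug, 76 mm in diameter, 90 mm high, on the table. A bystander; leave it where it is. Origin: centre of its underside.
- bottle: White plastic bottle, 56 mm in diameter, 150 mm high, on the table. A bystander; leave it where it is. Origin: centre of its underside.
- tape: Cardboard ring, 90 mm in diameter, 24 mm high, on the table. A bystander; leave it where it is. Origin: centre of its underside.
- driver: Screwdriver lying on the table. A bystander; leave it where it is.

How it is judged:
By the outcome, as a careful person would: the job done as asked, in the order asked, and still so for the second after the job is handed in, with the robot touching nothing.
It also fails if it takes over 54 s, if anything falls off the work surface, if the arm or the gripper's body presses on something with over 40 N, if the wrist force passes 120 N, or if a joint passes its speed limit or range.

## Working session

There is one attempt and no reset: what is moved stays moved. The work goes in short steps, Python scripts to look and compute and a tool call to move; the robot and the scene stay as the last step left them, time stands still between calls to the robot, and variables do not carry over. Pictures are saved under pics/ and viewed, and the job is handed in when it is done.

Besides the shell and the picture viewer there is one more tool, called after "Emit:" as name(argument=value, ...) on one line, values as JSON. send_rows: Moves the arm, as the interface text tells. Its arguments: {"type":"object","properties":{"series":{"type":"array"}},"required":["series"]}

```bash
mkdir -p pics; python3 - <<'E'
from bench import status, eyes
import cv2
print(status.get_state())
for n in("top","scene","wrist"):
    i=eyes.camera_info(n);print(n,i)
    cv2.imwrite(f"pics/{n}0.png",eyes.camera(n))
E
```

```text
{'clock': 0.0, 'q': array([-8.36630557e+01,  1.24770866e+01,  9.25295690e+01,  1.34037101e-03,
        7.51337806e+01, -6.43075716e+00]), 'qd': array([-0.0245481 ,  0.00963386, -0.01181718, -0.13525629, -0.08009877,
        0.02384552]), 'effort': array([ 5.55485149e-04, -3.96846771e+01, -3.03850651e+01,  1.61177815e-05,
        9.88755579e-03,  8.49614480e-06]), 'tool_pos': array([ 0.13803711, -0.60871304,  0.2299548 ]), 'tcp_rot': array([-1.79982984e+02,  1.39407624e-01, -7.72326233e+01]), 'wrist_force': array([0.6651345 , 0.41967718, 0.96707797]), 'ft_torque': array([ 0.02065627,  0.00077427, -0.03118737]), 'grip_width': 0.9991290415692538}
top {'fx': 527.6856203538905, 'fy': 527.6856203538905, 'cx': 280.9952968628606, 'cy': 204.38128844985033, 'R': array([[ 0.0209516 , -0.9996074 , -0.01860301],
       [-0.99568945, -0.01918069, -0.09074482],
       [ 0.09035237,  0.02042407, -0.99570041]]), 't': array([0.00398835, 0.5118124 , 1.37140888])}
scene {'fx': 399.9330673409779, 'fy': 399.9330673409779, 'cx': 273.1742457687267, 'cy': 211.18283657016778, 'R': array([[ 0.05087856,  0.99860823,  0.0138913 ],
       [ 0.72620839, -0.02744433, -0.68692662],
       [-0.68558934,  0.04503782, -0.72659401]]), 't': array([-0.03994934, -0.32197408,  1.62809133])}
wrist {'fx': 328.92734849393497, 'fy': 328.92734849393497, 'cx': 279.2267476193395, 'cy': 210.78805553487817, 'R': array([[ 0.22046759, -0.97538888, -0.00325255],
       [-0.93421694, -0.21211779,  0.28678345],
       [-0.28041531, -0.06018787, -0.95798991]]), 't': array([-0.62343265, -0.03779274,  0.38080755])}
```

View pics/top0.png

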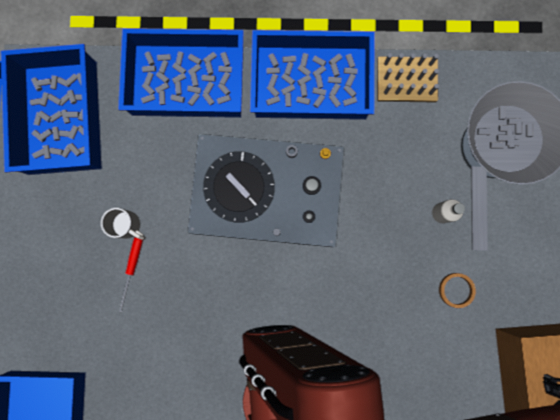

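View pics/scene0.png

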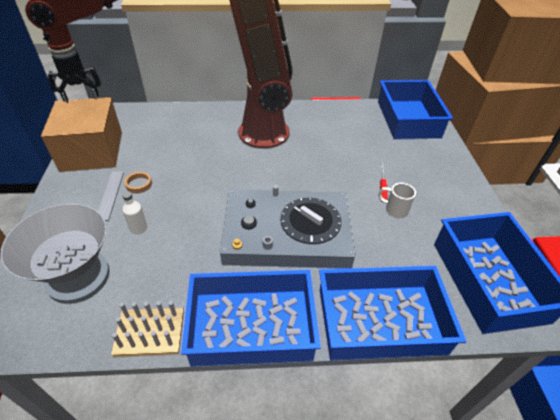

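View pics/wrist0.png

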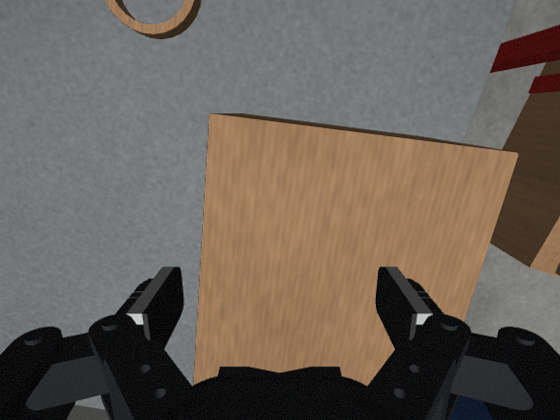

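The top view shows the box with its dial near (238,186), the large button at (312,185), the small one at (309,216), and the loose parts near (291,152), (326,153) and (277,232). I'll enlarge it and measure.

```bash
cat > h.py <<'E'
import numpy as np
def cast(info,px,z):
    R=np.array(info["R"]);t=np.array(info["t"])
    d=R.T@np.array([(px[0]-info["cx"])/info["fx"],(px[1]-info["cy"])/info["fy"],1.])
    c=-R.T@t
    return c+d*(z-c[2])/d[2]
def proj(info,X):
    p=np.array(info["R"])@np.array(X)+np.array(info["t"])
    return np.array([info["fx"]*p[0]/p[2]+info["cx"],info["fy"]*p[1]/p[2]+info["cy"]])
E
python3 - <<'E'
import cv2
im=cv2.imread("pics/top0.png")[125:255,180:355]
cv2.imwrite("pics/top0z.png",cv2.resize(im,None,fx=4.5,fy=4.5,interpolation=cv2.INTER_CUBIC))
E
python3 - <<'E'
from h import *
from bench import eyes
i=eyes.camera_info("top")
d=cast(i,(238.5,186),.082);b=cast(i,(312,185),.085);s=cast(i,(309,216),.08)
print(d,b,s,np.linalg.norm(d-b),np.linalg.norm(s-b))
for p in((196,134),(343,147),(337,246),(189,233)):print(cast(i,p,.07))
E
```

```text
[0.55115327 0.12213598 0.082     ] [ 0.55679629 -0.06443672  0.085     ] [ 0.4783652  -0.05828524  0.08      ] 0.186682119441114 0.07883068057502186
[0.68639925 0.23760036 0.07      ]
[ 0.65875006 -0.1431733   0.07      ]
[ 0.40437174 -0.13064137  0.07      ]
[0.42961114 0.24636488 0.07      ]
```

View pics/top0z.png

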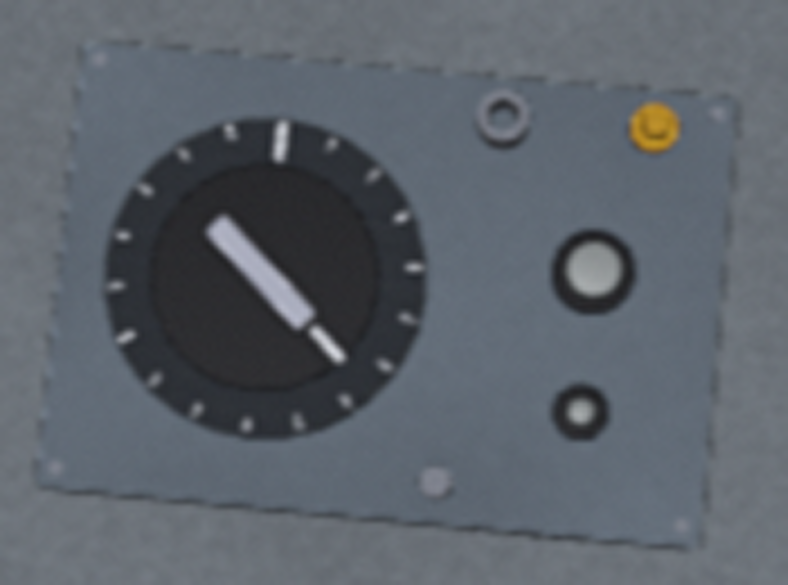

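Emit:
send_rows(series=[{"slide": [3, 6, 5], "rotation": [0, 0, 0], "gripper": -1}, {"slide": [36, 68, 4], "rotation": [0, 0, 0.54], "gripper": -1}, {"slide": [36, 68, 4], "rotation": [0, 0, 0.54], "gripper": -1}, {"slide": [36, 68, 4], "rotation": [0, 0, 0.54], "gripper": -1}, {"slide": [36, 68, 4], "rotation": [0, 0, 0.54], "gripper": -1}, {"slide": [36, 68, 4], "rotation": [0, 0, 0.54], "gripper": -1}, {"slide": [36, 68, 4], "rotation": [0, 0, 0.54], "gripper": -1}, {"slide": [36, 68, 4], "rotation": [0, 0, 0.54], "gripper": -1}, {"slide": [36, 68, 4], "rotation": [0, 0, 0.54], "gripper": -1}, {"slide": [36, 68, 4], "rotation": [0, 0, 0.54], "gripper": -1}, {"slide": [36, 68, 4], "rotation": [0, 0, 0.54], "gripper": -1}, {"slide": [36, 68, 4], "rotation": [0, 0, 0.54], "gripper": -1}, {"slide": [36, 68, 4], "rotation": [0, 0, 0.54], "gripper": -1}, {"slide": [36, 68, 4], "rotation": [0, 0, 0.54], "gripper": -1}, {"slide": [36, 68, 4], "rotation": [0, 0, 0.54], "gripper": -1}, {"slide": [36, 68, 4], "rotation": [0, 0, 0.54], "gripper": -1}, {"slide": [36, 68, 4], "rotation": [0, 0, 0.54], "gripper": -1}, {"slide": [36, 68, 4], "rotation": [0, 0, 0.54], "gripper": -1}, {"slide": [36, 68, 4], "rotation": [0, 0, 0.54], "gripper": -1}, {"slide": [36, 68, 4], "rotation": [0, 0, 0.54], "gripper": -1}])

```text
clock: 2.15
tool_pos: [0.4977, 0.0693, 0.2712]
tcp_rot: [180.0, 0.0, -46.4]
wrist_force: [-0.8, 1.5, 0.3]
grip_width: 0.002
```

```bash
python3 - <<'E'
from bench import status, eyes
import cv2,pickle
s=status.get_state();print(s)
i=eyes.camera_info("wrist");im=eyes.camera("wrist")
cv2.imwrite("pics/wrist1.png",im);pickle.dump(i,open("w1.pkl","wb"))
E
```

```text
{'clock': 2.15, 'q': array([-6.79579196e-02, -4.59954978e+00,  1.06143807e+02, -1.52125806e-02,
        7.84750999e+01,  4.63310708e+01]), 'qd': array([-0.22015921, -0.07704476, -0.03679777,  0.15124786, -0.04394046,
        0.00493932]), 'effort': array([ 2.43112268e-01, -2.74719179e+01, -3.10560250e+01,  1.25060292e-02,
        7.79070751e-05, -1.71332726e-03]), 'tool_pos': array([0.49766315, 0.06933056, 0.27116881]), 'tcp_rot': array([ 1.79975706e+02,  2.58510153e-03, -4.63959874e+01]), 'wrist_force': array([-0.82861209,  1.53535248,  0.34912968]), 'ft_torque': array([0.01481072, 0.03653537, 0.0486635 ]), 'grip_width': 0.0018917202856809402}
```

View pics/wrist1.png

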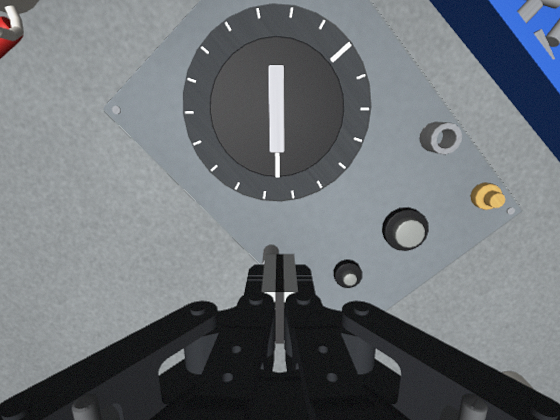

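The wrist view shows the dial at about (277,105), with the index line pointing straight down to (277,177) and the long line at (341,52). It also shows the large button at (407,232) and the small one at (347,273). Next I'll measure these.

```bash
cat > meas.py <<'E'
from h import *
import cv2
def comps(im,info,thr=150,c0=None):
    g=im.min(axis=2); m=(g>thr).astype(np.uint8)
    n,l,s,c=cv2.connectedComponentsWithStats(m)
    out=[]
    for k in range(1,n):
        if 6<s[k,4]<3000:
            pts=np.argwhere(l==k)[:,::-1].astype(float)
            out.append((s[k,4],c[k],pts))
    return out
def dialmeas(im,info,c0,thr=150):
    # ring lines on z=.08; index on .082
    res=[]
    for a,c,p in comps(im,info,thr):
        w=np.array([cast(info,q,.08)[:2] for q in p]); w0=w.mean(0)
        r=np.linalg.norm(w0-c0)
        if r<.1: res.append((a,c,w0,r,w))
    return res
E
python3 - <<'E'
from meas import *
import pickle
im=cv2.imread("pics/wrist1.png");i=pickle.load(open("w1.pkl","rb"))
c0=cast(i,(277,105),.082)[:2];print(c0)
for a,c,w,r,W in dialmeas(im,i,c0,140):
    d=w-c0;print(a,c.round(1),w.round(4),round(r*1e3,1),np.degrees(np.arctan2(d[1],d[0])).round(1))
for n,p,z in(("B",(409,234),.09),("b",(347,274),.085)):print(n,cast(i,p,z))
E
```

```text
[0.55334587 0.12598063]
9 [247.4   5.3] [0.5968 0.2036] 88.9 60.8
30 [290.8  11.9] [0.6197 0.1719] 80.7 34.7
33 [257.8  12.8] [0.5988 0.1929] 80.9 55.8
22 [323.7  14.3] [0.6388 0.1491] 88.5 15.1
22 [336.1  23.5] [0.6414 0.1355] 88.6 6.2
30 [227.6  25.8] [0.5722 0.2057] 82.0 76.7
31 [321.6  24.2] [0.632  0.1447] 80.8 13.4
20 [351.7  35.4] [0.6445 0.1182] 91.5 -4.9
137 [340.4  51.6] [0.6281 0.1158] 75.4 -7.7
31 [204.5  49.7] [0.5425 0.2082] 83.0 97.5
19 [360.8  55. ] [0.6392 0.1   ] 89.7 -16.8
7 [367.   50.4] [0.6458 0.0987] 96.4 -16.4
72 [372.9  64.2] [0.6417 0.086 ] 97.0 -24.4
11 [365.3  63.8] [0.637  0.0914] 90.5 -22.5
1453 [276.  112.6] [0.5471 0.1214] 7.7 -144.0
13 [377.2  70. ] [0.6411 0.0793] 99.5 -28.0
40 [370.2  77.2] [0.6324 0.0793] 91.8 -30.6
126 [379.1  83.6] [0.6344 0.0689] 99.1 -35.2
30 [360.5  76.1] [0.6267 0.0867] 83.2 -28.2
28 [191.2  79.9] [0.5137 0.2007] 84.6 118.0
33 [364.1 108.5] [0.6094 0.0625] 84.7 -48.6
27 [189. 112.] [0.4895 0.1837] 86.1 137.9
26 [357.4 139.2] [0.585  0.0456] 86.4 -68.5
26 [196.8 142.3] [0.4723 0.1597] 87.8 157.4
25 [341.6 165. ] [0.5565 0.0382] 87.8 -88.0
21 [214.  167.4] [0.465  0.1309] 88.5 176.8
24 [319.2 183.8] [0.5271 0.0409] 89.1 -107.1
24 [236.8 185.6] [0.4667 0.1014] 90.0 -164.2
22 [263.9 194.5] [0.4791 0.0746] 90.2 -145.3
22 [292.3 193.6] [0.5003 0.0537] 89.6 -126.3
B [ 0.55520094 -0.06365826  0.09      ]
b [ 0.47725383 -0.05319199  0.085     ]
```

```bash
cat >> meas.py <<'E'
from scipy.optimize import least_squares
def full(im,info,c0,thr=140):
    R=dialmeas(im,info,c0,thr)
    T=np.array([w for a,c,w,r,W in R if a<60])
    c=np.array(c0); 
    f=least_squares(lambda x:np.linalg.norm(T-x[:2],axis=1)-.088,[*c],loss="soft_l1",f_scale=.001)
    c=f.x
    rr=np.linalg.norm(T-c,axis=1); ok=abs(rr-.088)<.003
    print("centre",c.round(4),"ticks",ok.sum(),"r",rr[ok].mean().round(4),rr[ok].std().round(4))
    L=max((q for q in R if np.linalg.norm(q[2]-c)>.07 and np.linalg.norm(q[2]-c)<.085 and q[0]>20),key=lambda q:q[0])
    d=L[2]-c; al=np.degrees(np.arctan2(d[1],d[0]))
    # index: white pixels at radius 44..63 on z=.082, weighted
    g=im.min(axis=2).astype(float)
    ys,xs=np.mgrid[0:im.shape[0],0:im.shape[1]]
    Rm=np.array(info["R"]);cam=-Rm.T@np.array(info["t"])
    D=np.stack([(xs-info["cx"])/info["fx"],(ys-info["cy"])/info["fy"],np.ones(xs.shape)],-1)@Rm
    P=(cam+D*((.082-cam[2])/D[...,2])[...,None])[...,:2]-c
    r=np.hypot(P[...,0],P[...,1])
    k=(r>.047)&(r<.062)&(g>thr)
    a=np.arctan2(P[...,1],P[...,0])[k]
    ai=np.degrees(np.angle(np.exp(1j*a).mean()))
    q=P[k].mean(0)
    print("long",al.round(2),"r",np.linalg.norm(d).round(4),"index",ai.round(2),"n",k.sum(),"std",np.degrees(np.std(np.angle(np.exp(1j*(a-np.radians(ai)))))).round(2),"need",((al-ai+180)%360-180).round(2))
    return c,al,ai
E
python3 - <<'E'
from meas import *
import pickle
from bench import eyes
im=cv2.imread("pics/wrist1.png");i=pickle.load(open("w1.pkl","rb"))
c,al,ai=full(im,i,(.5533,.126))
it=eyes.camera_info("top");im=cv2.imread("pics/top0.png")
for t in(110,130):full(im,it,(.5511,.1221),t)
# loose parts from top (mid height) & wrist base
for n,pt,z in(("bush",(291.5,151),.098),("cap",(325.5,153),.096),("pin",(276.5,232),.108),("bottle",(452,211),.13)):print(n,cast(it,pt,z).round(3))
E
```

```text
centre [0.5536 0.1229] ticks 14 r 0.0884 0.0012
long -5.43 r 0.0748 index -139.16 n 72 std 1.55 need 133.73
centre [0.5552 0.1632] ticks 2 r 0.088 0.0Traceback (most recent call last):
  File "<stdin>", line 7, in <module>
  File "meas.py", line 29, in full
    L=max((q for q in R if np.linalg.norm(q[2]-c)>.07 and np.linalg.norm(q[2]-c)<.085 and q[0]>20),key=lambda q:q[0])
ValueError: max() iterable argument is empty
```

```bash
cat > plan.py <<'E'
import numpy as np
C=np.array([.5536,.1229])
def pose(phi,s,r=.027):
    a=np.radians(phi);u=np.array([np.cos(a),np.sin(a)]);n=np.array([-np.sin(a),np.cos(a)])
    return C+r*u-s*n, phi+90
E
python3 - <<'E'
from plan import *
p0=np.array([.498,.07]);y0=-46.3
p,y=pose(-139.2,.030);print("approach",(p-p0)*100,np.radians(y-y0))
b,yb=p,y
for k in range(0,17):
    f=-139.2+min(k*7,110)
    q,yy=pose(f,.0215);print(k,f,((q-b)*100).round(2),np.radians(yy-yb).round(3))
E
```

```text
approach [1.55585154 5.79674954] -0.050614548307835405
0 -139.2 [ 0.56 -0.64] 0.0
1 -132.2 [ 0.6  -1.06] 0.122
2 -125.19999999999999 [ 0.69 -1.47] 0.244
3 -118.19999999999999 [ 0.83 -1.87] 0.367
4 -111.19999999999999 [ 1.02 -2.25] 0.489
5 -104.19999999999999 [ 1.26 -2.6 ] 0.611
6 -97.19999999999999 [ 1.53 -2.92] 0.733
7 -90.19999999999999 [ 1.84 -3.2 ] 0.855
8 -83.19999999999999 [ 2.19 -3.44] 0.977
9 -76.19999999999999 [ 2.56 -3.64] 1.1
10 -69.19999999999999 [ 2.95 -3.79] 1.222
11 -62.19999999999999 [ 3.36 -3.9 ] 1.344
12 -55.19999999999999 [ 3.78 -3.95] 1.466
13 -48.19999999999999 [ 4.2  -3.95] 1.588
14 -41.19999999999999 [ 4.62 -3.9 ] 1.71
15 -34.19999999999999 [ 5.03 -3.8 ] 1.833
16 -29.19999999999999 [ 5.31 -3.7 ] 1.92
```

Emit:
send_rows(series=[{"slide": [0.8, 2.9, 0], "rotation": [0, 0, -0.03], "gripper": -1}, {"slide": [1.55, 5.8, 0], "rotation": [0, 0, -0.05], "gripper": -1}, {"slide": [1.55, 5.8, -4], "rotation": [0, 0, -0.05], "gripper": -1}, {"slide": [1.55, 5.8, -8], "rotation": [0, 0, -0.05], "gripper": -1}, {"slide": [1.55, 5.8, -12], "rotation": [0, 0, -0.05], "gripper": -1}, {"slide": [1.55, 5.8, -15], "rotation": [0, 0, -0.05], "gripper": -1}, {"slide": [1.55, 5.8, -17], "rotation": [0, 0, -0.05], "gripper": -1}, {"slide": [1.55, 5.8, -18.1], "rotation": [0, 0, -0.05], "gripper": -1}, {"slide": [1.55, 5.8, -18.1], "rotation": [0, 0, -0.05], "gripper": -1}])

```text
clock: 3.1
tool_pos: [0.5123, 0.1276, 0.0888]
tcp_rot: [179.8, 0.1, -49.2]
wrist_force: [0.1, -0.8, 0.0]
grip_width: -0.0
```

```bash
python3 - <<'E'
from bench import status, eyes
import cv2
s=status.get_state();print(s["tool_pos"],s["tcp_rot"],s["wrist_force"])
cv2.imwrite("pics/wrist2.png",eyes.camera("wrist"))
E
```

```text
[0.51228177 0.12759764 0.08880587] [ 1.79836708e+02  1.09977599e-01 -4.92267835e+01] [ 0.13428751 -0.84133176  0.02190538]
```

View pics/wrist2.png

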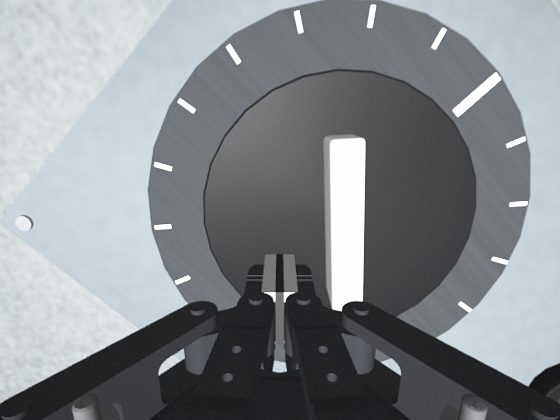

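The shut fingers stand left of the bar, parallel to it and close to its index end, and they touch nothing. I'll start the push.

Emit:
send_rows(series=[{"slide": [0.3, -0.35, 0], "rotation": [0, 0, 0], "gripper": -1}, {"slide": [0.56, -0.64, 0], "rotation": [0, 0, 0], "gripper": -1}, {"slide": [0.6, -1.06, 0], "rotation": [0, 0, 0.122], "gripper": -1}, {"slide": [0.69, -1.47, 0], "rotation": [0, 0, 0.244], "gripper": -1}, {"slide": [0.83, -1.87, 0], "rotation": [0, 0, 0.367], "gripper": -1}, {"slide": [1.02, -2.25, 0], "rotation": [0, 0, 0.489], "gripper": -1}, {"slide": [1.26, -2.6, 0], "rotation": [0, 0, 0.611], "gripper": -1}, {"slide": [1.53, -2.92, 0], "rotation": [0, 0, 0.733], "gripper": -1}, {"slide": [1.84, -3.2, 0], "rotation": [0, 0, 0.855], "gripper": -1}, {"slide": [1.84, -3.2, 0], "rotation": [0, 0, 0.855], "gripper": -1}])

```text
clock: 4.15
tool_pos: [0.5303, 0.0972, 0.0907]
tcp_rot: [-179.9, 0.3, -0.1]
wrist_force: [-5.9, 2.6, 1.6]
grip_width: 0.001
```

```bash
python3 - <<'E'
from bench import status, eyes
import cv2
s=status.get_state();print(s["tool_pos"],s["tcp_rot"],s["wrist_force"],s["q"])
cv2.imwrite("pics/wrist3.png",eyes.camera("wrist"))
E
```

```text
[0.53032221 0.09717803 0.09074968] [-1.79897319e+02  2.65043658e-01 -7.11096076e-02] [-5.89359742  2.56095118  1.6240404 ] [  2.85777484  11.77113972 109.77364477   0.13584162  58.71473785
   2.85831654]
```

View pics/wrist3.png

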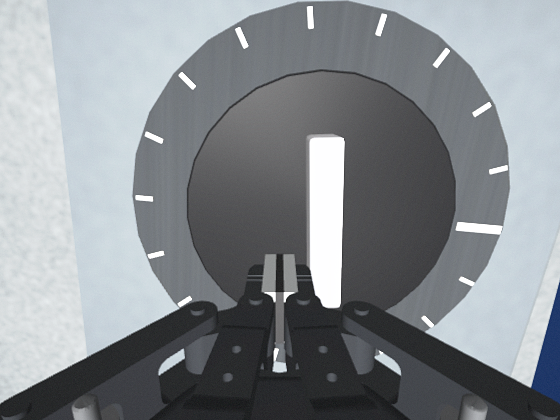

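The dial follows and the bar stays flush with the fingers, at about 6 N. I'll carry on to about φ -29.

Emit:
send_rows(series=[{"slide": [0.35, -0.24, 0], "rotation": [0, 0, 0.122], "gripper": -1}, {"slide": [0.72, -0.44, 0], "rotation": [0, 0, 0.245], "gripper": -1}, {"slide": [1.11, -0.59, 0], "rotation": [0, 0, 0.367], "gripper": -1}, {"slide": [1.52, -0.7, 0], "rotation": [0, 0, 0.489], "gripper": -1}, {"slide": [1.94, -0.75, 0], "rotation": [0, 0, 0.611], "gripper": -1}, {"slide": [2.36, -0.75, 0], "rotation": [0, 0, 0.733], "gripper": -1}, {"slide": [2.78, -0.7, 0], "rotation": [0, 0, 0.855], "gripper": -1}, {"slide": [3.19, -0.6, 0], "rotation": [0, 0, 0.978], "gripper": -1}, {"slide": [3.47, -0.5, 0], "rotation": [0, 0, 1.065], "gripper": -1}, {"slide": [3.47, -0.5, 0], "rotation": [0, 0, 1.065], "gripper": -1}])

```text
clock: 5.2
tool_pos: [0.5651, 0.0906, 0.0902]
tcp_rot: [-179.8, 0.2, 60.9]
wrist_force: [-4.3, -1.8, 0.8]
grip_width: -0.002
```

```bash
python3 - <<'E'
from bench import status, eyes
import cv2,pickle
s=status.get_state();print(s["tool_pos"],s["tcp_rot"],s["wrist_force"],s["q"])
i=eyes.camera_info("wrist");pickle.dump(i,open("w4.pkl","wb"))
cv2.imwrite("pics/wrist4.png",eyes.camera("wrist"))
cv2.imwrite("pics/top4.png",eyes.camera("top"))
E
```

```text
[0.56510888 0.09057509 0.09018411] [-179.81533272    0.20299933   60.93091274] [-4.28723009 -1.83294547  0.8235571 ] [ 2.12230854e+00  1.54941280e+01  1.05228523e+02 -9.05049929e-02
  5.95404858e+01 -5.87622183e+01]
```

View pics/wrist4.png

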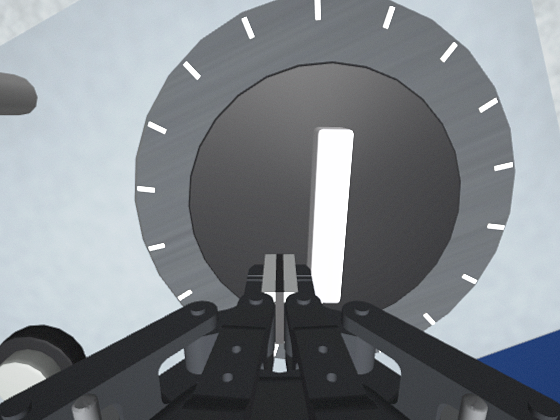

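View pics/top4.png

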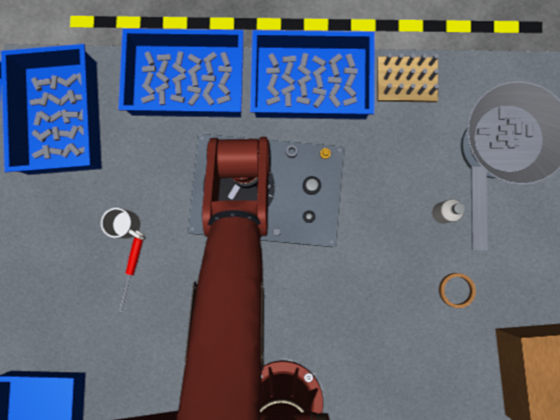

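The bar is still followed. The index line is now hidden under the gripper, so I'll measure the bar's long axis on its top plane, z 0.104.

```bash
cat >> meas.py <<'E'
def bar(im,info,c,thr=200):
    g=im.min(axis=2);m=(g>thr).astype(np.uint8)
    n,l,s,cc=cv2.connectedComponentsWithStats(m)
    best=None
    for k in range(1,n):
        if s[k,4]<250: continue
        w=cast(info,cc[k],.104)[:2]
        if np.linalg.norm(w-c)<.03:
            if best is None or s[k,4]>s[best,4]: best=k
    p=np.argwhere(l==best)[:,::-1].astype(float)
    w=np.array([cast(info,q,.104)[:2] for q in p])
    (cx,cy),(a,b),an=cv2.minAreaRect((w*1e3).astype(np.float32))
    v,_=np.linalg.eigh(np.cov(w.T))[1][:,1],0
    e=np.degrees(np.arctan2(v[1],v[0]))
    print("bar centre",round(cx,1),round(cy,1),"size",round(a,1),round(b,1),"rect",round(an,2),"pca",e.round(2))
E
python3 - <<'E'
from meas import *
import pickle
i=pickle.load(open("w4.pkl","rb"));im=cv2.imread("pics/wrist4.png")
bar(im,i,(.5536,.1229),200);bar(im,i,(.5536,.1229),235)
i=pickle.load(open("w1.pkl","rb"));im=cv2.imread("pics/wrist1.png")
bar(im,i,(.5536,.1229),150)
E
```

```text
bar centre 549.5 123.0 size 13.6 75.4 rect 59.74 pca 150.32
bar centre 549.6 123.0 size 13.4 75.2 rect 59.76 pca 150.32
bar centre 540.6 115.2 size 98.8 13.2 rect 43.76 pca -135.9
```

```bash
python3 - <<'E'
from plan import *
b,yb=pose(-29.2,.0215)
for f in(-23.2,-17.2,-12.2):
    q,yy=pose(f,.0215);print(f,((q-b)*100).round(2),np.radians(yy-yb).round(3))
q,yy=pose(-12.2,.035);print(((q-b)*100).round(2))
E
```

```text
-23.2 [0.33 0.15] 0.105
-17.2 [0.64 0.34] 0.209
-12.2 [0.88 0.52] 0.297
[ 0.59 -0.8 ]
```

Emit:
send_rows(series=[{"slide": [0.33, 0.15, 0], "rotation": [0, 0, 0.105], "gripper": -1}, {"slide": [0.64, 0.34, 0], "rotation": [0, 0, 0.209], "gripper": -1}, {"slide": [0.88, 0.52, 0], "rotation": [0, 0, 0.297], "gripper": -1}, {"slide": [0.88, 0.52, 0], "rotation": [0, 0, 0.297], "gripper": -1}, {"slide": [0.59, -0.8, 0], "rotation": [0, 0, 0.297], "gripper": -1}, {"slide": [0.59, -0.8, 3], "rotation": [0, 0, 0.297], "gripper": -1}, {"slide": [0.6, -0.8, 8], "rotation": [0, 0, 0.297], "gripper": -1}, {"slide": [3, 1, 12], "rotation": [0, 0, 0.297], "gripper": -1}, {"slide": [6, 2.5, 16], "rotation": [0, 0, 0.297], "gripper": -1}, {"slide": [7, 2.5, 18], "rotation": [0, 0, 0.297], "gripper": -1}, {"slide": [7, 2.5, 18], "rotation": [0, 0, 0.297], "gripper": -1}, {"slide": [7, 2.5, 18], "rotation": [0, 0, 0.297], "gripper": -1}, {"slide": [7, 2.5, 18], "rotation": [0, 0, 0.297], "gripper": -1}])

```text
clock: 6.6
tool_pos: [0.6351, 0.1159, 0.2679]
tcp_rot: [-179.8, 0.0, 77.8]
wrist_force: [1.2, -0.6, -0.4]
grip_width: 0.002
```

```bash
cat > look.py <<'E'
import sys,pickle
from bench import status, eyes
from meas import *
n=sys.argv[1]
s=status.get_state();print(s["clock"],s["tool_pos"],s["tcp_rot"],s["wrist_force"])
i=eyes.camera_info("wrist");pickle.dump(i,open(f"w{n}.pkl","wb"))
im=eyes.camera("wrist");cv2.imwrite(f"pics/wrist{n}.png",im)
for t in (130,150,170):
    try: full(im,i,(.5536,.1229),t)
    except Exception as e: print(e)
E
python3 look.py 5
```

```text
6.6 [0.63511577 0.11585491 0.26793709] [-1.79796492e+02  4.77189970e-02  7.78025781e+01] [ 1.17650265 -0.57095537 -0.44157694]
centre [0.5516 0.1228] ticks 10 r 0.0863 0.0007
long -5.27 r 0.0764 index -14.34 n 77 std 1.6 need 9.06
centre [0.5496 0.1223] ticks 9 r 0.0859 0.0005
long -4.77 r 0.0783 index -13.25 n 75 std 1.57 need 8.49
centre [0.5515 0.1228] ticks 11 r 0.0862 0.0008
long -5.22 r 0.0766 index -14.02 n 67 std 1.4 need 8.81
```

View pics/wrist5.png

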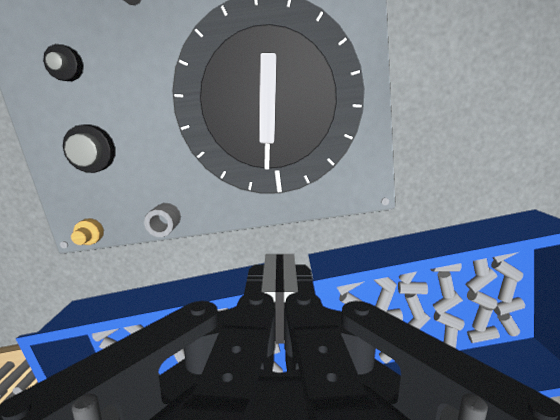

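```bash
python3 - <<'E'
import re
s=open("meas.py").read()
s=s.replace('''    f=least_squares(lambda x:np.linalg.norm(T-x[:2],axis=1)-.088,[*c],loss="soft_l1",f_scale=.001)
    c=f.x
    rr=np.linalg.norm(T-c,axis=1); ok=abs(rr-.088)<.003''','''    f=least_squares(lambda x:np.linalg.norm(T-x[:2],axis=1)-x[2],[*c,.087],loss="cauchy",f_scale=.0005)
    c=f.x[:2]
    rr=np.linalg.norm(T-c,axis=1); ok=abs(rr-f.x[2])<.002''')
open("meas.py","w").write(s)
E
python3 - <<'E'
from meas import *
import pickle
for n in("1","5"):
    i=pickle.load(open(f"w{n}.pkl","rb"));im=cv2.imread(f"pics/wrist{n}.png")
    for t in(130,150,170):full(im,i,(.5536,.1229),t)
from plan import *
b,yb=pose(-29.2,.0215);cur=b+[.07,.025]
q,yy=pose(-8.2,.035);print("app",((q-cur)*100).round(2),np.radians(yy-(yb+np.degrees(.297))).round(3))
for f in(-12.2,-8.2,-6.2,-4.2):
    q,yy=pose(f,.0215);print(f,((q-cur)*100).round(2),np.radians(yy-(yb+np.degrees(.297))).round(3))
q,yy=pose(-4.2,.035);print("back",((q-cur)*100).round(2))
E
```

```text
centre [0.5495 0.1232] ticks 17 r 0.0854 0.0001
long -5.36 r 0.0789 index -135.83 n 75 std 1.53 need 130.47
centre [0.5495 0.1232] ticks 17 r 0.0853 0.0001
long -5.39 r 0.0788 index -135.86 n 75 std 1.53 need 130.46
centre [0.5496 0.1232] ticks 17 r 0.0854 0.0002
long -5.39 r 0.0787 index -135.94 n 75 std 1.53 need 130.55
centre [0.5495 0.1231] ticks 17 r 0.0852 0.0005
long -5.39 r 0.0785 index -14.07 n 77 std 1.59 need 8.68
centre [0.5493 0.1232] ticks 16 r 0.0853 0.0004
long -5.36 r 0.0787 index -14.04 n 75 std 1.55 need 8.68
centre [0.5493 0.1231] ticks 16 r 0.0853 0.0004
long -5.3 r 0.0787 index -13.77 n 69 std 1.42 need 8.47
app [-6.13 -3.16] 0.07
-12.2 [-6.12 -1.98] -0.0
-8.2 [-5.94 -1.82] 0.07
-6.2 [-5.86 -1.74] 0.104
-4.2 [-5.77 -1.65] 0.139
back [-5.87 -2.99]
```

```bash
python3 - <<'E'
from plan import *
b,yb=pose(-29.2,.0215);cur=b+[.07,.025]
p0=b+[.0088,.0052];ap=b+[.0059,-.008]
T=np.array([.5495,.1232])
def rot(p,d):
    a=np.radians(d);return T+np.array([[np.cos(a),-np.sin(a)],[np.sin(a),np.cos(a)]])@(p-T)
print("app",(rot(ap,4)-cur)*100,np.radians(4))
for d in(0,3,6,8.3):print(d,((rot(p0,d)-cur)*100).round(2),np.radians(d).round(3))
print("back",((rot(ap,8.3)-cur)*100).round(2))
E
```

```text
app [-6.13492185 -3.12920039] 0.06981317007977318
0 [-6.12 -1.98] 0.0
3 [-5.98 -1.84] 0.052
6 [-5.85 -1.69] 0.105
8.3 [-5.76 -1.58] 0.145
back [-5.85 -2.92]
```

Emit:
send_rows(series=[{"slide": [-3, -1.6, -3], "rotation": [0, 0, 0.03], "gripper": -1}, {"slide": [-6.1, -3.1, -6], "rotation": [0, 0, 0.05], "gripper": -1}, {"slide": [-6.1, -3.1, -10], "rotation": [0, 0, 0.05], "gripper": -1}, {"slide": [-6.1, -3.1, -14], "rotation": [0, 0, 0.05], "gripper": -1}, {"slide": [-6.1, -3.1, -17], "rotation": [0, 0, 0.05], "gripper": -1}, {"slide": [-6.1, -3.1, -18], "rotation": [0, 0, 0.05], "gripper": -1}, {"slide": [-6.1, -2.5, -18], "rotation": [0, 0, 0.052], "gripper": -1}, {"slide": [-5.98, -1.84, -18], "rotation": [0, 0, 0.052], "gripper": -1}, {"slide": [-5.85, -1.69, -18], "rotation": [0, 0, 0.105], "gripper": -1}, {"slide": [-5.76, -1.58, -18], "rotation": [0, 0, 0.145], "gripper": -1}, {"slide": [-5.76, -1.58, -18], "rotation": [0, 0, 0.145], "gripper": -1}, {"slide": [-5.85, -2.92, -18], "rotation": [0, 0, 0.145], "gripper": -1}, {"slide": [-5.85, -2.92, -15], "rotation": [0, 0, 0.145], "gripper": -1}, {"slide": [-5.85, -2.92, -10], "rotation": [0, 0, 0.145], "gripper": -1}, {"slide": [-3, -1, -6], "rotation": [0, 0, 0.1], "gripper": -1}, {"slide": [0, 0, -2], "rotation": [0, 0, 0.03], "gripper": -1}, {"slide": [0, 0, 0], "rotation": [0, 0, 0], "gripper": -1}, {"slide": [0, 0, 0], "rotation": [0, 0, 0], "gripper": -1}, {"slide": [0, 0, 0], "rotation": [0, 0, 0], "gripper": -1}])

```text
clock: 8.55
tool_pos: [0.6374, 0.1165, 0.2719]
tcp_rot: [179.8, -0.1, 77.9]
wrist_force: [-0.3, -0.2, -1.2]
grip_width: 0.003
```

```bash
python3 look.py 6
```

```text
8.55 [0.63738701 0.11649471 0.27185814] [ 1.79834389e+02 -9.27721912e-02  7.78624760e+01] [-0.31639735 -0.24039384 -1.15581855]
centre [0.549  0.1231] ticks 13 r 0.0853 0.0001
long -5.39 r 0.0786 index -4.68 n 76 std 1.55 need -0.71
centre [0.549  0.1231] ticks 15 r 0.0853 0.0001
long -5.35 r 0.0787 index -4.68 n 74 std 1.5 need -0.66
centre [0.549 0.123] ticks 15 r 0.0853 0.0001
long -5.32 r 0.0788 index -4.73 n 70 std 1.44 need -0.59
```

View pics/wrist6.png

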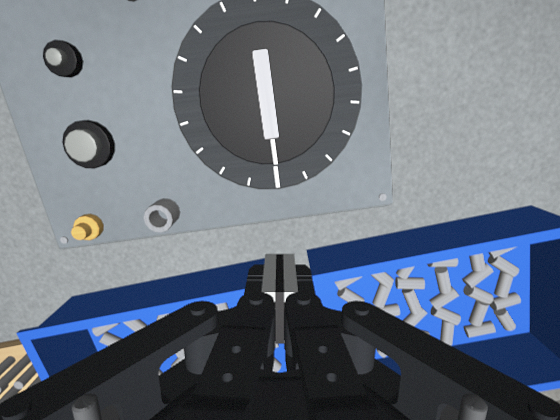

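Overshot by about 0.65° according to this view. I'll check from closer.

Emit:
send_rows(series=[{"slide": [1.2, 0, -4], "rotation": [0, 0, 0.05], "gripper": -1}, {"slide": [2, 0, -7.5], "rotation": [0, 0, 0.1], "gripper": -1}, {"slide": [2, 0, -7.5], "rotation": [0, 0, 0.1], "gripper": -1}, {"slide": [2, 0, -7.5], "rotation": [0, 0, 0.1], "gripper": -1}])

```text
clock: 9.0
tool_pos: [0.6546, 0.1162, 0.1928]
tcp_rot: [-179.7, 0.0, 83.5]
wrist_force: [0.8, 0.5, 1.6]
grip_width: -0.004
```

```bash
python3 look.py 7
```

```text
9.0 [0.65461742 0.11615656 0.19275783] [-1.79675096e+02  4.59817324e-02  8.35213125e+01] [0.81879431 0.48746854 1.5842871 ]
centre [0.55  0.123] ticks 10 r 0.0855 0.0001
long -5.32 r 0.0785 index -4.64 n 134 std 1.59 need -0.68
centre [0.5498 0.1231] ticks 11 r 0.0856 0.0001
long -5.34 r 0.0788 index -4.69 n 129 std 1.52 need -0.65
centre [0.5497 0.1232] ticks 11 r 0.0856 0.0001
long -5.37 r 0.0791 index -4.78 n 122 std 1.43 need -0.59
```

View pics/wrist7.png

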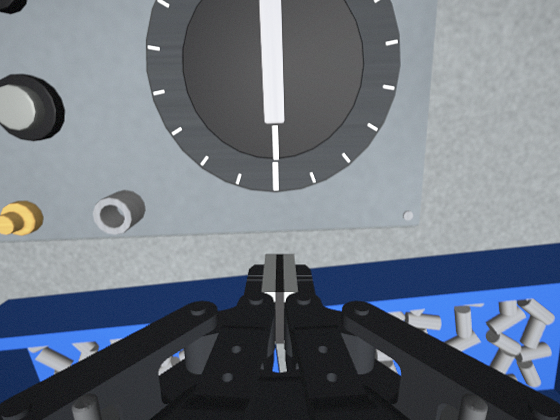

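The index line (x≈275, rows 126–158) and the long line (x≈276, rows 162–190) look collinear. The residual of about 0.65° is 0.7 mm against 4 mm wide lines, so I accept it. Next I'll locate the larger button by triangulation.

```bash
python3 - <<'E'
from meas import *
import pickle
V=[]
for n,g0 in(("1",(407,232)),("5",(84,149)),("6",(85,145))):
    i=pickle.load(open(f"w{n}.pkl","rb"));im=cv2.imread(f"pics/wrist{n}.png")
    g=im.min(axis=2);x,y=g0;
    crop=g[y-40:y+40,max(0,x-40):x+40]
    m=(crop<70).astype(np.uint8)   # housing dark
    cn,_=cv2.findContours(m,cv2.RETR_EXTERNAL,cv2.CHAIN_APPROX_NONE)
    hc=max(cn,key=cv2.contourArea);fill=np.zeros_like(m);cv2.drawContours(fill,[hc],-1,1,-1)
    fill=cv2.erode(fill,np.ones((3,3)))
    mb=((crop>110)&(fill>0)).astype(np.uint8)
    l=cv2.connectedComponentsWithStats(mb);k=1+np.argmax(l[2][1:,4])
    cb=l[3][k]+[max(0,x-40),y-40]
    bc=max(cv2.findContours((l[1]==k).astype(np.uint8),cv2.RETR_EXTERNAL,cv2.CHAIN_APPROX_NONE)[0],key=cv2.contourArea)
    print(n,cb,l[2][k],cv2.fitEllipse(bc),[cast(i,cb,z)[:2].round(4) for z in(.08,.09,.1)])
    R=np.array(i["R"]);c=-R.T@i["t"];d=cast(i,cb,0)-c;d/=np.linalg.norm(d);V.append((c,d))
A=sum(np.eye(3)-np.outer(d,d) for c,d in V);b=sum((np.eye(3)-np.outer(d,d))@c for c,d in V)
P=np.linalg.solve(A,b);print(P,[np.linalg.norm(np.cross(d,P-c)).round(4) for c,d in V])
C=np.array([.5496,.1231])
for yaw in(-4.5,-5,-5.4,-6):
    a=np.radians(yaw);Rm=np.array([[np.cos(a),-np.sin(a)],[np.sin(a),np.cos(a)]])
    print(yaw,C+Rm@[.02,-.185],C+Rm@[-.06,-.185])
E
```

```text
1 [409.65589661 233.2180937 ] [ 29  28  29  27 619] ((42.663028717041016, 41.21820068359375), (25.500715255737305, 28.987472534179688), 62.954139709472656) [array([ 0.5564, -0.0691]), array([ 0.5562, -0.0635]), array([ 0.5561, -0.0578])]Traceback (most recent call last):
  File "<stdin>", line 13, in <module>
    return _wrapfunc(a, 'argmax', axis=axis, out=out, **kwds)
    return bound(*args, **kwds)
ValueError: attempt to get argmax of an empty sequence
```

```bash
python3 - <<'E'
from meas import *
import pickle
V=[]
for n,g0 in(("1",(407,232)),("5",(84,149)),("6",(85,145))):
    i=pickle.load(open(f"w{n}.pkl","rb"));im=cv2.imread(f"pics/wrist{n}.png")
    g=im.min(axis=2);x,y=g0
    crop=g[y-36:y+36,x-36:x+36]
    for thr in(125,140):
        mb=cv2.morphologyEx((crop>thr+ (30 if n!="1" else 0)).astype(np.uint8),cv2.MORPH_OPEN,np.ones((3,3)))
        l=cv2.connectedComponentsWithStats(mb)
        cand=[k for k in range(1,l[0]) if 300<l[2][k,4]<1100]
        for k in cand: print(n,thr,l[3][k]+[x-36,y-36],l[2][k])
    cv2.imwrite(f"pics/btn{n}.png",cv2.resize(im[y-36:y+36,x-36:x+36],None,fx=5,fy=5,interpolation=cv2.INTER_CUBIC))
a=[cv2.imread(f"pics/btn{n}.png") for n in "15"]
cv2.imwrite("pics/btns.png",np.hstack(a))
E
```

```text
1 125 [409.59136213 233.1744186 ] [ 25  24  28  27 602]
1 140 [409.59795571 233.32197615] [ 25  25  28  26 587]
5 125 [ 80.60190217 149.5611413 ] [ 18  22  31  30 736]
5 140 [ 80.46143058 149.61290323] [ 18  22  30  30 713]
6 125 [ 80.29395604 145.23489011] [ 16  22  31  30 728]
6 140 [ 80.39224138 145.11781609] [ 17  22  30  29 696]
```

View pics/btns.png

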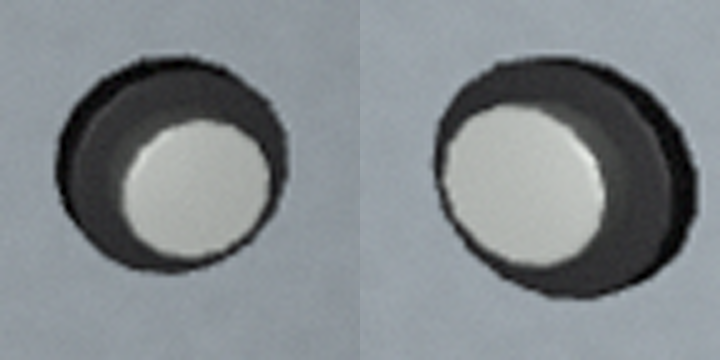

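```bash
python3 - <<'E'
from meas import *
import pickle
V=[]
for n,p in(("1",(409.6,233.2)),("5",(80.5,149.6)),("6",(80.3,145.2))):
    i=pickle.load(open(f"w{n}.pkl","rb"))
    R=np.array(i["R"]);c=-R.T@i["t"];d=cast(i,p,0)-c;d/=np.linalg.norm(d);V.append((c,d))
    print([cast(i,p,z)[:2].round(4) for z in(.085,.09,.095)])
A=sum(np.eye(3)-np.outer(d,d) for c,d in V);b=sum((np.eye(3)-np.outer(d,d))@c for c,d in V)
P=np.linalg.solve(A,b);print(P,[np.linalg.norm(np.cross(d,P-c)).round(4) for c,d in V])
C=np.array([.5496,.1231]);v=P[:2]-C;print(np.linalg.norm(v),np.degrees(np.arctan2(v[1],v[0])-np.arctan2(-.185,.02)))
for yaw in(-4.5,-5.4):
    a=np.radians(yaw);Rm=np.array([[np.cos(a),-np.sin(a)],[np.sin(a),np.cos(a)]])
    print(yaw,C+Rm@[.02,-.185],C+Rm@[-.06,-.185])
E
```

```text
[array([ 0.5563, -0.0662]), array([ 0.5562, -0.0634]), array([ 0.5561, -0.0606])]
[array([ 0.5555, -0.0667]), array([ 0.5556, -0.0637]), array([ 0.5557, -0.0607])]
[array([ 0.555 , -0.0665]), array([ 0.5552, -0.0635]), array([ 0.5553, -0.0605])]
[ 0.55583968 -0.05559208  0.10347872] [np.float64(0.0002), np.float64(0.0001), np.float64(0.0003)]
0.17880098242992515 -4.170297559602412
-4.5 [ 0.55502341 -0.06289889] [ 0.47527003 -0.05662216]
-5.4 [ 0.5521012  -0.06296113] [ 0.47245624 -0.05543246]
```

The button top comes out at about (0.555, -0.063, 0.091), which agrees with the given 186 mm from the dial. I'll move above it, then down close to it.

Emit:
send_rows(series=[{"slide": [-2, -3.5, 1], "rotation": [0, 0, 0], "gripper": -1}, {"slide": [-4, -7, 1], "rotation": [0, 0, 0], "gripper": -1}, {"slide": [-6, -10.5, 1], "rotation": [0, 0, 0], "gripper": -1}, {"slide": [-8, -14, 1], "rotation": [0, 0, 0], "gripper": -1}, {"slide": [-10.1, -17.9, 1], "rotation": [0, 0, 0], "gripper": -1}, {"slide": [-10.1, -17.9, -3], "rotation": [0, 0, 0], "gripper": -1}, {"slide": [-10.1, -17.9, -6.5], "rotation": [0, 0, 0], "gripper": -1}, {"slide": [-10.1, -17.9, -8.4], "rotation": [0, 0, 0], "gripper": -1}, {"slide": [-10.1, -17.9, -8.4], "rotation": [0, 0, 0], "gripper": -1}, {"slide": [-10.1, -17.9, -8.4], "rotation": [0, 0, 0], "gripper": -1}])

```text
clock: 10.05
tool_pos: [0.5571, -0.0628, 0.1136]
tcp_rot: [179.8, 0.0, 83.6]
wrist_force: [0.2, -0.8, 0.4]
grip_width: -0.001
```

```bash
python3 - <<'E'
from bench import status, eyes
import cv2
import numpy as np
s=status.get_state();print(s["tool_pos"],s["tcp_rot"],s["wrist_force"])
a=eyes.camera("wrist");cv2.imwrite("pics/wrist8.png",a)
b=eyes.camera("scene");cv2.imwrite("pics/scene8.png",cv2.resize(b[150:290,180:400],None,fx=3.5,fy=3.5))
E
```

```text
[ 0.55713947 -0.0628437   0.11359697] [1.79803180e+02 2.33210433e-02 8.35803674e+01] [ 0.18255043 -0.78900014  0.39972556]
```

View pics/wrist8.png

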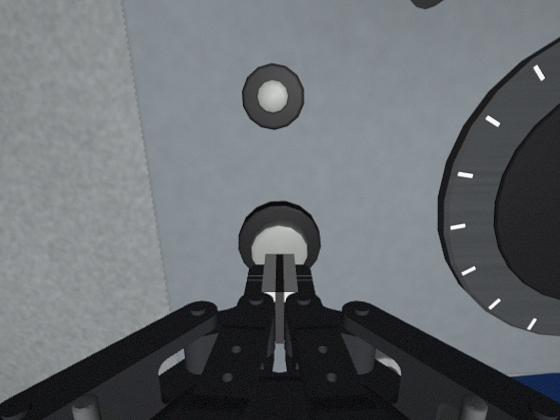

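View pics/scene8.png

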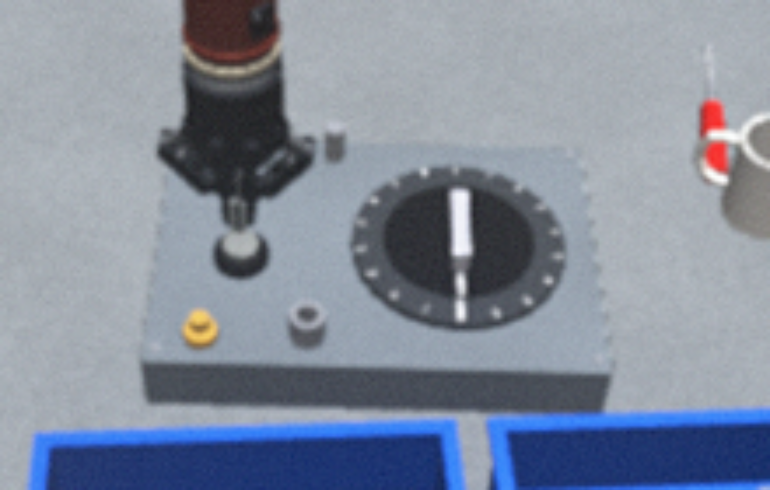

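The fingers are centred over the larger button, and the knuckles are well clear of the loose parts. Pressing in small steps.

Emit:
send_rows(series=[{"slide": [0, 0, -1], "rotation": [0, 0, 0], "gripper": -1}, {"slide": [0, 0, -1.5], "rotation": [0, 0, 0], "gripper": -1}, {"slide": [0, 0, -1.8], "rotation": [0, 0, 0], "gripper": -1}, {"slide": [0, 0, -2.0], "rotation": [0, 0, 0], "gripper": -1}, {"slide": [0, 0, -2.1], "rotation": [0, 0, 0], "gripper": -1}, {"slide": [0, 0, -2.2], "rotation": [0, 0, 0], "gripper": -1}, {"slide": [0, 0, -2.2], "rotation": [0, 0, 0], "gripper": -1}])

```text
clock: 10.85
tool_pos: [0.5554, -0.0624, 0.0893]
tcp_rot: [-180.0, -0.0, 83.6]
wrist_force: [-3.3, 0.6, 2.2]
grip_width: 0.002
```

Emit:
send_rows(series=[{"slide": [0, 0, -0.1], "rotation": [0, 0, 0], "gripper": -1}, {"slide": [0, 0, -0.2], "rotation": [0, 0, 0], "gripper": -1}, {"slide": [0, 0, -0.2], "rotation": [0, 0, 0], "gripper": -1}])

```text
clock: 11.15
tool_pos: [0.5558, -0.0625, 0.0874]
tcp_rot: [180.0, -0.0, 83.6]
wrist_force: [-2.8, 0.9, 3.0]
grip_width: 0.001
```

Emit:
send_rows(series=[{"slide": [0, 0, -0.1], "rotation": [0, 0, 0], "gripper": -1}, {"slide": [0, 0, -0.2], "rotation": [0, 0, 0], "gripper": -1}, {"slide": [0, 0, -0.2], "rotation": [0, 0, 0], "gripper": -1}])

```text
clock: 11.45
tool_pos: [0.5558, -0.0625, 0.086]
tcp_rot: [-180.0, -0.0, 83.6]
wrist_force: [-3.7, 1.7, 7.0]
grip_width: 0.0
```

Emit:
send_rows(series=[{"slide": [0, 0, -0.1], "rotation": [0, 0, 0], "gripper": -1}, {"slide": [0, 0, -0.2], "rotation": [0, 0, 0], "gripper": -1}, {"slide": [0, 0, -0.2], "rotation": [0, 0, 0], "gripper": -1}])

```text
clock: 11.75
tool_pos: [0.5559, -0.0626, 0.0858]
tcp_rot: [-179.9, 0.0, 83.6]
wrist_force: [-7.9, 2.6, 17.3]
grip_width: 0.002
```

```bash
python3 - <<'E'
from bench import status, eyes
import cv2
s=status.get_state();print(s["tool_pos"],s["wrist_force"])
a=eyes.camera("wrist");cv2.imwrite("pics/wrist9.png",cv2.resize(a[150:330,180:380],None,fx=3,fy=3))
E
```

```text
[ 0.55589019 -0.06258742  0.08582947] [-7.87889433  2.58310187 17.25442488]
```

View pics/wrist9.png

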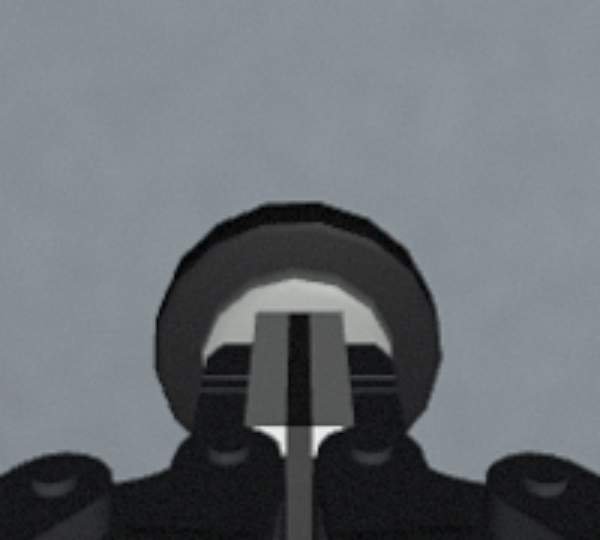

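The fingers hit a hard stop at z 0.0858 with 17 N, which matches a 6 mm stroke from about 0.0915. Now I release, rise and back off to check.

Emit:
send_rows(series=[{"slide": [0, 0, 0.4], "rotation": [0, 0, 0], "gripper": -1}, {"slide": [0, 0, 1.5], "rotation": [0, 0, 0], "gripper": -1}, {"slide": [0, 0, 5], "rotation": [0, 0, 0], "gripper": -1}, {"slide": [0, 0, 10], "rotation": [0, 0, 0], "gripper": -1}, {"slide": [3, 4, 14], "rotation": [0, 0, 0], "gripper": -1}, {"slide": [5.5, 8, 17.5], "rotation": [0, 0, -0.05], "gripper": -1}, {"slide": [8, 12, 18.8], "rotation": [0, 0, -0.1], "gripper": -1}, {"slide": [8, 16, 18.8], "rotation": [0, 0, -0.1], "gripper": -1}, {"slide": [8.1, 17.9, 18.8], "rotation": [0, 0, -0.1], "gripper": -1}, {"slide": [8.1, 17.9, 18.8], "rotation": [0, 0, -0.1], "gripper": -1}, {"slide": [8.1, 17.9, 18.8], "rotation": [0, 0, -0.1], "gripper": -1}])

```text
clock: 12.9
tool_pos: [0.6368, 0.1166, 0.2709]
tcp_rot: [180.0, 0.1, 77.9]
wrist_force: [0.0, -0.4, -0.1]
grip_width: 0.001
```

```bash
python3 look.py 10; python3 - <<'E'
from bench import eyes
import cv2
b=eyes.camera("scene");cv2.imwrite("pics/scene10.png",cv2.resize(b[100:290,80:430],None,fx=2.2,fy=2.2))
E
```

```text
12.9 [0.63675363 0.11659331 0.27090223] [1.79983366e+02 5.58287722e-02 7.79451214e+01] [ 0.00447237 -0.43242262 -0.08744738]
centre [0.5494 0.1229] ticks 14 r 0.0855 0.0001
long -5.35 r 0.0789 index -4.75 n 79 std 1.61 need -0.6
centre [0.5494 0.1229] ticks 15 r 0.0854 0.0001
long -5.33 r 0.0789 index -4.71 n 75 std 1.52 need -0.62
centre [0.5493 0.123 ] ticks 15 r 0.0853 0.0002
long -5.43 r 0.079 index -4.78 n 70 std 1.42 need -0.66
```

View pics/wrist10.png

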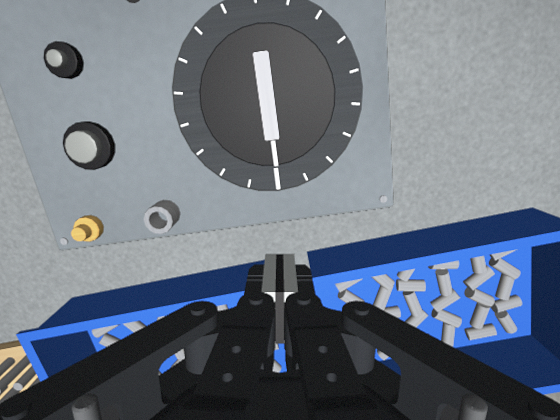

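View pics/scene10.png

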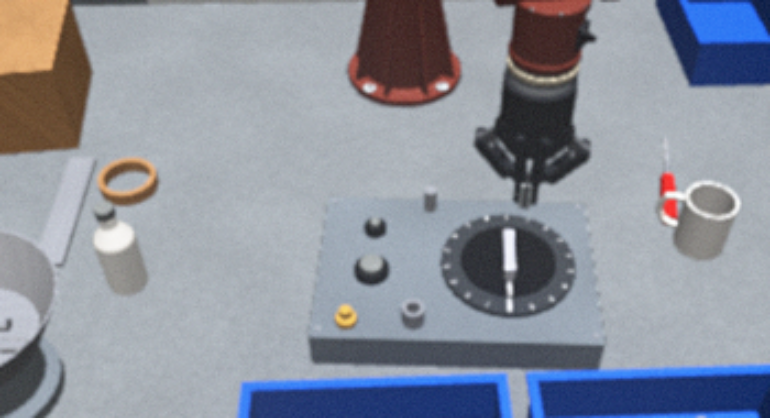

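The dial setting hasn't changed. The button is up again, the loose parts are standing, and the arm is clear at z 0.27. I'm handing the job in.

```bash
python3 -c "
from bench import ticket
print(ticket.sign_off())"
```

```text
the job is handed in; nothing more can be done
None
```

The dial is set, the larger button has been pressed and has come up again, and the job is handed in at about 13 s on the robot's clock.

- **Dial:** I pushed one side of the bar with shut fingertips, never pinching it, about 131° anticlockwise. The last view puts the index line about 0.6° (0.7 mm) past the long line. I left it there rather than risk a push back. The reading was the same before and after the button press.
- **Scale ring:** the long line stayed at -5.4° in every view, so the ring did not turn.
- **Larger button:** it met a hard stop at TCP height 0.0858 m with 17 N, which fits the full 6 mm stroke. My two-view triangulation of its height was poorly conditioned (0.103 m). I used about 0.091 m instead, from the known 186 mm distance to the dial, and the contact confirmed it.
- **Rest of the scene:** nothing came near the small button. In the last pictures the loose parts, mug, bottle, tape and screwdriver stand where they were. I judged this by eye and did not measure it. The arm ended clear of everything at z 0.27 m.

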